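# Clamp a flanged sleeve in the storeroom's bench vice

### The job

Stand the loose flanged steel sleeve upright on the vice's bed, between the rubber pad and the V jaw, and let go of it. Then turn the red-knobbed crank clockwise (seen from the crank end) until the pad has pushed the sleeve home in the V jaw and you feel it firm up, and snug it about a third of a turn more, no further; leave it clamped upright, with the crank released and the other parts on the bench left alone.

Things in the scene. Friction and masses are not known exactly. Their poses are not given: they have to be found in the camera images.
- sleeve: the work: a hollow double-flanged steel sleeve, the only one loose on the bench, about 350 g (hidden, varies), standing upright: 55 mm tall, flanges 50 mm across (the top one 10 mm thick, the bottom one 8 mm), waist 43 mm. Origin at the centre of its underside, z up its axis.
- vice: blue screw vice, steel bed, bolted to the bench. Origin on the bench; x axis along the screw from crank end to V jaw, z up. Bed: flat, 66 mm wide, top 60 mm up; screw axis at y = 0, 90 mm up; crank hub at x = -150 mm. A sprung rubber pad (48 mm wide) on a moving jaw comes towards +x; facing it a fixed steel V jaw (120 degrees, 62 mm wide). Jaw tops 117 mm up.
- stand_spot (a point): point on the bed's top, x = +3 mm, y = 0 in the vice's frame: a sleeve stood with its axis here clears pad and V jaw. Not reported: the pad's face starts between x = -44 and -31 mm, and the V's inner corner is bolted anywhere from x = 41 to 59 mm (a sleeve home in it has its axis 29 mm nearer the pad). Pad spring: 50 N at first squeeze, then 12 N more per mm, 12 mm at most.
- knob_grip (a point): point to pinch on the crank's red knob, a freely spinning cylinder 18 mm thick, 55 mm long, its axis parallel to the vice's x, pointing away from the vice. The point is on its axis, 41 mm out from the crank arm, and circles the screw axis at 40 mm radius. Pinch it from above, fingers closing along the vice's y, and carry it round without regrasping.
- crank (a joint): crank angle, rad: 0 with the knob right above the screw; grows clockwise seen from the crank end (top, then the vice's -y side, then down), closing the vice 16 mm a turn; stop at 25.5. Starts at 0.5 to 5.5; the first turn is always empty. Turning it empty takes about 11 N at the knob, 3 N more as soon as the sleeve is home in the V, 7 N more than empty a third of a turn later. It stays as left.
- bellows: bystander: corrugated steel bellows, 60 mm across, 54 mm tall, standing. Origin under its centre.
- seal_ring: bystander: flat brass ring, 64 mm across, 12 mm tall, lying. Origin under its centre.
- parts_bin: bystander: open blue plastic bin 85 x 120 x 55 mm. Origin under its centre.
Things that resemble listed ones, but are neither listed nor needed, are in the scene too. What is shaped like the sleeve but pink or yellow is not meant.

How it is judged:
By the outcome, as a careful person would: the job done as asked, in the order asked, and still so for the second after the job is handed in, with the robot touching nothing.
It also fails if it takes over 72 s, if anything falls off the work surface, if the arm or the gripper's body presses on something with over 40 N, if the wrist force passes 120 N, or if a joint passes its speed limit or range.

### The arm

A 6-joint arm with a two-finger parallel gripper is mounted at the origin on the work surface. World frame = base frame: x ahead of the robot, y to its left, z up, the work surface at z = 0. Lengths are in m, angles in degrees, forces in N, time in s.
With the tool pointing down it reaches from about 0.375 to 0.9 m from the base axis. Payload 3.1 kg.
Tool frame: the origin (TCP) lies at the very end of the fingers, on their centre line; the grasp point (between the pads) lies 19 mm behind it; z points along the fingers, x is the direction in which the jaws open and shut, and the axes are right-handed (so a half turn about z gives the same grasp; the last joint's range is limited). The gripper opens to 87 mm and grips with 3 to 60 N. Pads are 19 mm wide; open, the fingers measure 117 mm over their backs; the gripper's body (75 mm by 190 mm) begins 51 mm behind the grasp point.
Start: joints at [-77.836, 30.224, 82.088, -0, 67.689, -10.227], TCP at [0.238, -0.578, 0.223] pointing down, gripper open.
Joint ranges: [-176.69, 176.69], [-43.24, 126.21], [12.49, 139.97], [-82, 262], [0, 151.66], [-163.58, 163.58]. Speed limits (degrees/s): [159.86, 159.86, 180, 180, 180, 180].

### API

Orientations are given as a 3x3 rotation matrix whose columns are the frame's x, y, z axes.
In Python, from rig import read_state, capture, bot gives the robot as it stands.
- The arm moves only by the shell command python3 -m crank 'ROWS' [OPENING]. ROWS is JSON, a list of rows, each a list of 2 entries, a list of its own where there are three numbers: the shift along the tool's x, y, z in cm, then the turn, a rotation vector about the tool's x, y, z in rad. In form: [[[dx, dy, dz], [wx, wy, wz]], ...]. A call has 1 to 12 rows; each row shifts and turns the commanded pose from where the row before left it, along the tool's axes as they then stand; what a row does not reach is not made up. A row lasts 1/10 s, in which the tool goes at most 50 mm and 8.59 degrees, less where a joint would pass 70% of its speed; a pose out of reach is approached as far as the arm can. A call with a gripper value outside its range is refused whole. OPENING is the closure, from -1 (fully open) to 1 (shut), set as the call begins (- or left out, the last holds). The fingers move at their own pace and stop on an object; the grip force is fixed at half the most. Time passes only in rows, so rows that do not move let the fingers close. It gives the time, the measured TCP pose, the force and the opening at its end, in the units of the state.
- read_state(): the state, without advancing time (a new reading comes with each control period).
- capture(name): name is "side" or "top" or "wrist"; returns a dict with "pixels" (400x640x3 uint8, red, green, blue), "camera_matrix" (3x3 intrinsics, pixels), "R" (3x3) and "t" (3): a world point X has camera coordinates R X + t. Camera axes: x right, y down, z forward; pixel columns grow to the right and rows downward; lengths in m; the calibration is good to about 2 mm. A picture is of the moment at which its call begins. There is no depth.
- bot.hand_in(): hands the job in, once; it reports no verdict.
The state is a dict: "time_s": time; "joint_positions": joint angles; "qvel": joint speeds; "tau": joint torques, N m; "position": TCP position; "tcp_rot": TCP orientation; "force": force on the tool from outside, world axes, zero at the start; "moment": the same for the moment, N m; "opening": opening from 0.0 (shut) to 1.0 (fully open).
Only numpy, scipy, OpenCV 4.12 (cv2) and the standard library are available. Lean on these libraries where they do the work, as an engineer would, in place of code of your own. Each camera call takes 0.05 s, during which the arm holds its last target.

## Working session

There is one attempt and no reset: what is moved stays moved. The work goes in short steps, Python scripts to look and compute and a shell command to move; the robot and the scene stay as the last step left them, time stands still between calls to the robot, and variables do not carry over. Pictures are saved under pics/ and viewed, and the job is handed in when it is done.

```bash
ls; mkdir -p pics; python3 - <<'E'
from rig import read_state, capture, bot
import cv2,pickle
s=read_state()
for k in s: print(k,s[k])
for n in ["side","top","wrist"]:
    c=capture(n); cv2.imwrite(f"pics/{n}0.png",cv2.cvtColor(c["pixels"],cv2.COLOR_RGB2BGR)); pickle.dump(c,open(f"{n}0.pkl","wb"))
    print(n,c["camera_matrix"],c["R"],c["t"])
E
```

```text
pics
time_s 0.0
joint_positions [-7.78364288e+01  3.02801775e+01  8.21555733e+01 -3.96459879e-04
  6.76891371e+01 -1.02294798e+01]
qvel [ 0.11554462  0.10561455 -0.00879283 -0.03606997  0.05341748  0.00925871]
tau [-1.33608879e-03 -4.40036559e+01 -1.76592118e+01  6.32473198e-02
  5.81236265e-02 -1.57871523e-04]
position [ 0.23794673 -0.57714705  0.22156316]
tcp_rot [[ 3.80960177e-01 -9.24591330e-01 -4.65528338e-04]
 [-9.24588956e-01 -3.80960271e-01  2.12941949e-03]
 [-2.14619060e-03 -3.80801665e-04 -9.99997624e-01]]
force [-0.37979221  0.3955757  -0.79433595]
moment [ 0.01380412 -0.02195086  0.03548176]
opening 0.9966352940937612
side [[452.70655334   0.         320.29838977]
 [  0.         452.70655334 195.78446317]
 [  0.           0.           1.        ]] [[-0.85257485 -0.52257835 -0.00529047]
 [-0.31794247  0.52669714 -0.78835443]
 [ 0.41476344 -0.67044909 -0.61519859]] [0.44729886 0.2742246  0.79198185]
top [[401.79621566   0.         318.86181537]
 [  0.         401.79621566 198.88195941]
 [  0.           0.           1.        ]] [[-0.02211536 -0.9993679   0.02783358]
 [-0.99334897  0.01881842 -0.11359446]
 [ 0.11299887 -0.03016064 -0.99313725]] [-0.01402121  0.56004852  0.82837708]
wrist [[278.61413433   0.         322.16662397]
 [  0.         278.61413433 204.95633943]
 [  0.           0.           1.        ]] [[ 0.38221868 -0.92406639 -0.00319285]
 [-0.89272088 -0.3701413   0.25699192]
 [-0.2386594  -0.09537679 -0.96640828]] [-0.62329696 -0.030653    0.39026581]
```

View pics/side0.png

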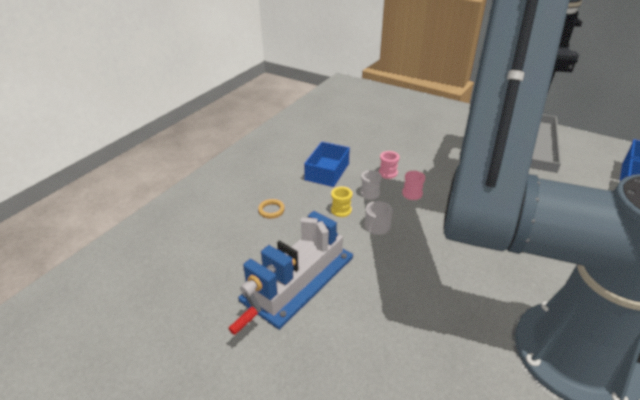

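View pics/top0.png

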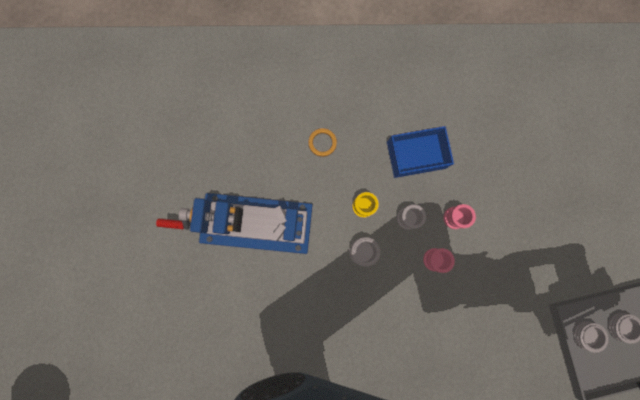

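View pics/wrist0.png

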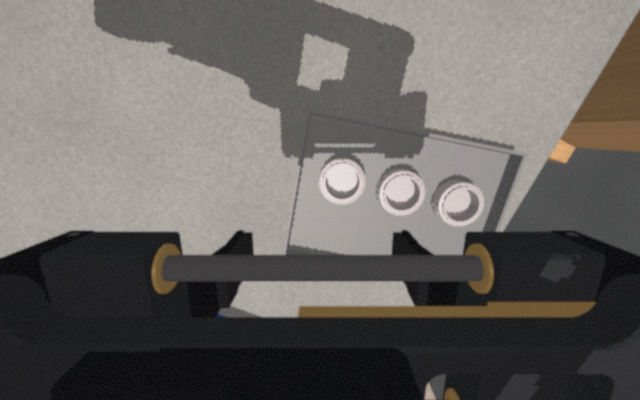

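```bash
python3 - <<'E'
import cv2,numpy as np
a=cv2.imread("pics/side0.png")[160:250,320:440]; b=cv2.imread("pics/top0.png")[185:285,335:485]
a=cv2.resize(a,(560,420),interpolation=cv2.INTER_CUBIC)[:, :400]; b=cv2.resize(b,(400,267),interpolation=cv2.INTER_CUBIC)
b=cv2.copyMakeBorder(b,0,420-267,0,0,cv2.BORDER_CONSTANT)
o=cv2.convertScaleAbs(np.hstack([a,b]),alpha=1.5); cv2.imwrite("pics/crop1.png",o)
v=cv2.imread("pics/top0.png")[180:265,150:325]; cv2.imwrite("pics/crop2.png",cv2.resize(v,None,fx=4.5,fy=4.5,interpolation=cv2.INTER_CUBIC))
v=cv2.imread("pics/side0.png")[195:345,215:365]; cv2.imwrite("pics/crop3.png",cv2.resize(v,None,fx=4,fy=4,interpolation=cv2.INTER_CUBIC))
E
```

```text
(no output)
```

View pics/crop1.png

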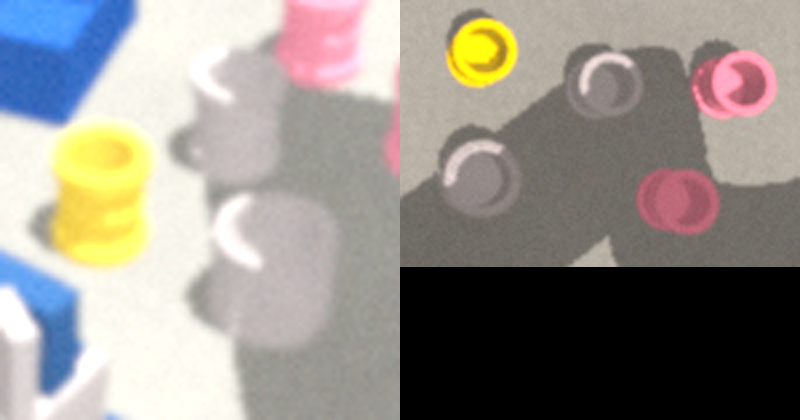

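View pics/crop2.png

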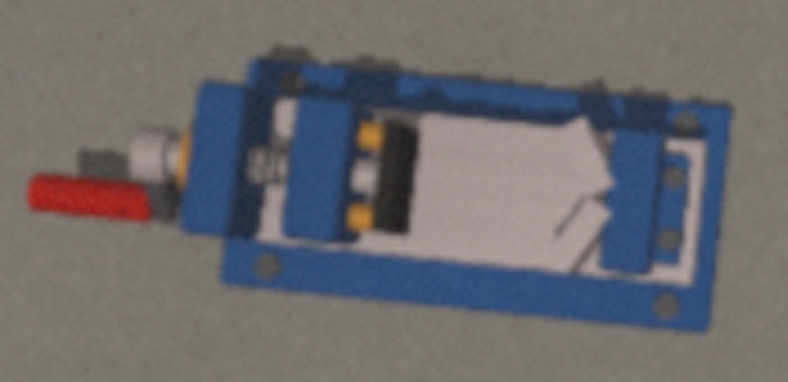

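View pics/crop3.png

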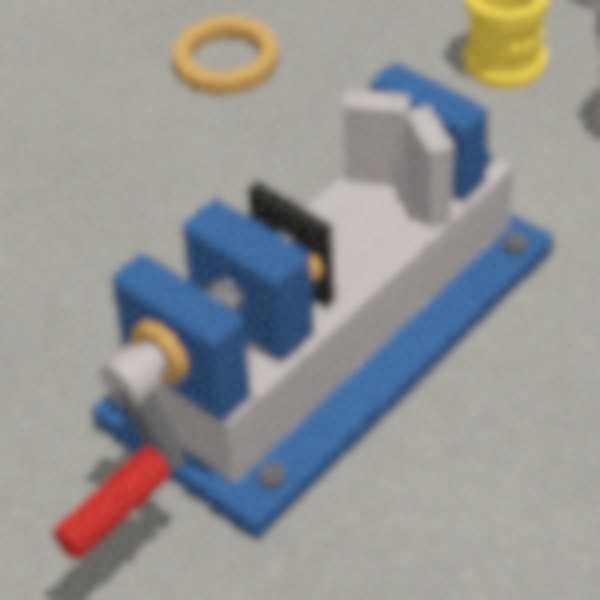

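```bash
cat > h.py <<'E'
import numpy as np,cv2,pickle
from rig import read_state, capture, bot
def load(n): return pickle.load(open(n+".pkl","rb"))
def snap(n,tag):
    c=capture(n); cv2.imwrite(f"pics/{n}{tag}.png",cv2.cvtColor(c["pixels"],cv2.COLOR_RGB2BGR)); pickle.dump(c,open(f"{n}{tag}.pkl","wb")); return c
def ray(c,uv):
    d=c["R"].T@np.linalg.inv(c["camera_matrix"])@np.array([uv[0],uv[1],1.]); return -c["R"].T@c["t"],d
def onz(c,uv,z):
    o,d=ray(c,uv); return o+d*(z-o[2])/d[2]
def tri(c1,u1,c2,u2):
    o1,d1=ray(c1,u1);o2,d2=ray(c2,u2)
    s=np.linalg.lstsq(np.c_[d1,-d2],o2-o1,rcond=None)[0]
    p,q=o1+s[0]*d1,o2+s[1]*d2; return (p+q)/2,np.linalg.norm(p-q)
def proj(c,X):
    x=c["camera_matrix"]@(c["R"]@np.array(X)+c["t"]); return x[:2]/x[2]
E
python3 - <<'E'
from h import *
np.set_printoptions(precision=4,suppress=True)
t=load("top0");s=load("side0")
for z in(0,.055): print(z,[onz(t,u,z) for u in((365,250),(411,215),(365,204),(439,260),(460,216))])
f=lambda x,y:(150+x/4.5,180+y/4.5)
g=lambda x,y:(215+x/4,195+y/4)
print("bed right corners z60",onz(t,f(705,142),.06),onz(t,f(690,283),.06))
print("bed side edges near",onz(t,f(262,240),.06))
print("base corners z~.01",[onz(t,f(*u),.01) for u in((735,105),(708,330),(222,283),(255,60))])
print("jaw tops z117",[onz(t,f(*u),.117) for u in((662,130),(648,272),(200,85),(245,90),(235,235),(183,232))])
print("knob tip",tri(t,f(35,192),s,g(70,535)),"inner",tri(t,f(148,202),s,g(158,462)))
print("hub",tri(t,f(140,152),s,g(118,372)))
E
```

```text
0 [array([ 0.4484, -0.1254,  0.    ]), array([ 0.5233, -0.2309,  0.    ]), array([ 0.5499, -0.129 ,  0.    ]), array([ 0.4228, -0.2881,  0.    ]), array([ 0.5189, -0.3409,  0.    ])]
0.055 [array([ 0.4492, -0.1176,  0.055 ]), array([ 0.5195, -0.2165,  0.055 ]), array([ 0.5445, -0.1209,  0.055 ]), array([ 0.4253, -0.2702,  0.055 ]), array([ 0.5154, -0.3197,  0.055 ])]
bed right corners z60 [0.5306 0.0011 0.06  ] [0.4666 0.0091 0.06  ]
bed side edges near [0.4902 0.2022 0.06  ]
base corners z~.01 [array([ 0.5526, -0.0138,  0.01  ]), array([0.4442, 0.0014, 0.01  ]), array([0.4717, 0.2332, 0.01  ]), array([0.579 , 0.2186, 0.01  ])]
jaw tops z117 [array([0.5314, 0.0193, 0.117 ]), array([0.4713, 0.0261, 0.117 ]), array([0.5545, 0.215 , 0.117 ]), array([0.552, 0.196, 0.117]), array([0.4906, 0.1996, 0.117 ]), array([0.4923, 0.2213, 0.117 ])]
knob tip (array([0.5131, 0.3039, 0.0593]), np.float64(0.0020951810541874646)) inner (array([0.507 , 0.2535, 0.0568]), np.float64(0.0037146325336848353))
hub (array([0.528 , 0.2462, 0.0961]), np.float64(0.0004895287100711007))
```

```bash
cat >> h.py <<'E'
from scipy.spatial.transform import Rotation as Ro
def goal(p,xdir,n=None,z=(0,0,-1)):
    """print tool-frame shift (cm) and rotvec to go to p with tool x along xdir (nearest of +-), z down"""
    s=read_state();R=np.array(s["tcp_rot"]);P=np.array(s["position"])
    z=np.array(z,float);z/=np.linalg.norm(z)
    x=np.array([xdir[0],xdir[1],0.]);x-=z*(x@z);x/=np.linalg.norm(x)
    if x@R[:,0]<0:x=-x
    G=np.c_[x,np.cross(z,x),z]
    d=R.T@(np.array(p)-P)*100; w=Ro.from_matrix(R.T@G).as_rotvec()
    print("P",P.round(4),"shift cm (old axes)",d.round(2),"(new axes)",(G.T@(np.array(p)-P)*100).round(2),"rotvec",w.round(4),"deg",np.degrees(np.linalg.norm(w)).round(1),"f",np.round(s["force"],1),"t",s["time_s"],"op",round(s["opening"],3),"j6",np.round(s["joint_positions"],0))
E
python3 - <<'E'
from h import *
np.set_printoptions(precision=4,suppress=True)
w=load("wrist0");s=read_state();R=s["tcp_rot"];C=-w["R"].T@w["t"]
print("cam in tool",R.T@(C-s["position"]),"fwd in tool",R.T@w["R"][2],"right",R.T@w["R"][0])
goal((.45,-.28,.25),(.116,.993))
goal((.45,-.28,.25),(.993,-.116))
E
```

```text
cam in tool [-0.0003 -0.0714 -0.1612] fwd in tool [-0.0012  0.2573  0.9663] right [ 1.     -0.0014  0.0016]
P [ 0.238  -0.5773  0.2218] shift cm (old axes) [-19.42 -30.93  -2.78] (new axes) [-31.99 -17.61  -2.82] rotvec [0.0001 0.0016 0.5071] deg 29.1 f [ 0.1 -0.5 -0.3] t 0.15 op 1.0 j6 [-78.  30.  82.   0.  68. -10.]
P [ 0.238  -0.5773  0.2218] shift cm (old axes) [-19.42 -30.93  -2.78] (new axes) [ 17.61 -31.99  -2.82] rotvec [-0.0011  0.0013 -1.0637] deg 60.9 f [ 0.1 -0.5 -0.3] t 0.15 op 1.0 j6 [-78.  30.  82.   0.  68. -10.]
```

```bash
python3 -m crank '[[[-2.0,-3.4,-0.4],[0,0,0]],[[-2.5,-4,-0.4],[0,0,0]],[[-2.5,-4,-0.4],[0,0,0]],[[-2.5,-4,-0.4],[0,0,0]],[[-2.5,-4,-0.4],[0,0,0]],[[-2.5,-4,-0.4],[0,0,0]],[[-2.5,-4,-0.4],[0,0,0]],[[-2.4,-3.5,0],[0,0,0]]]' -1
python3 -m crank '[[[0,0,0],[0,0,-0.133]],[[0,0,0],[0,0,-0.133]],[[0,0,0],[0,0,-0.133]],[[0,0,0],[0,0,-0.133]],[[0,0,0],[0,0,-0.133]],[[0,0,0],[0,0,-0.133]],[[0,0,0],[0,0,-0.133]],[[0,0,0],[0,0,-0.133]],[[0,0,0],[0,0,0]]]'
python3 - <<'E'
from h import *
for n in("wrist","top"): snap(n,"1")
goal((.5195,-.2165,.15),(.993,-.116))
E
```

```text
time_s: 0.95
position: [0.4512, -0.279, 0.251]
tcp_rot: [[0.381, -0.924, 0.001], [-0.924, -0.381, -0.001], [0.001, -0.001, -1.0]]
force: [0.3, -0.2, 0.0]
opening: 0.997
time_s: 1.85
position: [0.4497, -0.2806, 0.2503]
tcp_rot: [[0.993, -0.116, -0.001], [-0.116, -0.993, 0.0], [-0.001, -0.0, -1.0]]
force: [0.4, -0.0, -0.5]
opening: 0.997
P [ 0.4498 -0.2806  0.2504] shift cm (old axes) [ 6.16 -7.19 10.04] (new axes) [ 6.18 -7.18 10.04] rotvec [-0.0003  0.0003 -0.0025] deg 0.1 f [-0.3  0.  -0.2] t 1.95 op 0.997 j6 [-44.  21.  94.   0.  65. -37.]
```

View pics/wrist1.png

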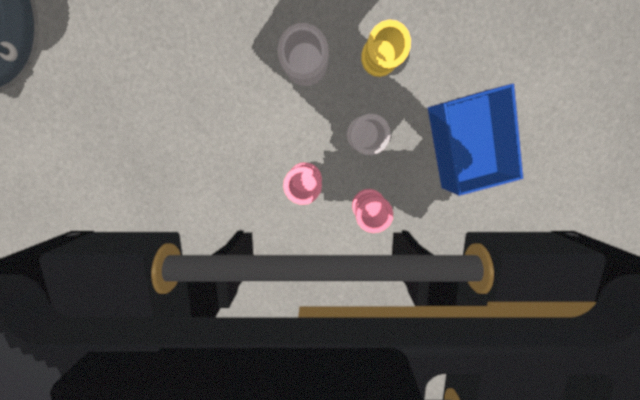

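View pics/top1.png

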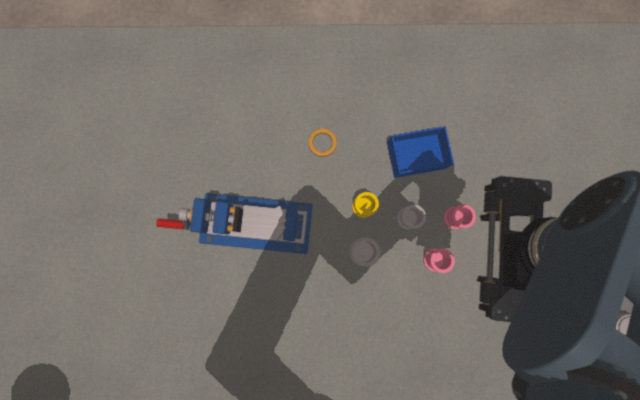

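```bash
python3 - <<'E'
from h import *
a=cv2.imread("pics/wrist1.png")[10:170,265:425]
a=cv2.resize(a,(640,640)[:2],interpolation=cv2.INTER_CUBIC)[:600]
cv2.imwrite("pics/crop4.png",cv2.convertScaleAbs(a,alpha=1.8,beta=-60))
E
```

```text
(no output)
```

View pics/crop4.png

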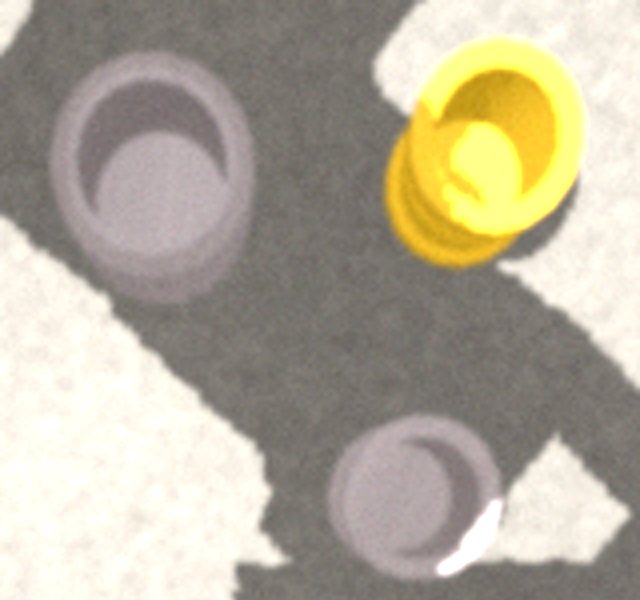

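```bash
python3 - <<'E'
from h import *
np.set_printoptions(precision=4,suppress=True)
w=load("wrist1")
g=lambda x,y:(265+x/4,10+y/4)
for nm,pts in(("lower",[(343,498),(501,497),(422,415),(424,578)]),("upper",[(50,160),(254,160),(152,50),(152,272)]),("yellow",[(410,130),(585,130),(500,37),(497,235)])):
    P=[onz(w,g(*p),.055) for p in pts]
    print(nm,np.linalg.norm(P[0]-P[1]),np.linalg.norm(P[2]-P[3]),"centre",(P[0]+P[1])/2,(P[2]+P[3])/2)
E
```

```text
lower 0.04897942369855884 0.04908598840187246 centre [ 0.5177 -0.2208  0.055 ] [ 0.518 -0.221  0.055]
upper 0.05889000682770521 0.05784835323773486 centre [ 0.447  -0.1176  0.055 ] [ 0.4469 -0.1185  0.055 ]
yellow 0.05015704459249251 0.05107907170582182 centre [ 0.5464 -0.1213  0.055 ] [ 0.5466 -0.1234  0.055 ]
```

```bash
python3 -m crank '[[[1.5,-1.7,2.5],[0,0,0]],[[1.5,-1.7,2.5],[0,0,0]],[[1.5,-1.7,2.5],[0,0,0]],[[1.6,-1.7,2.5],[0,0,0]],[[0,0,0],[0,0,0]],[[0,0,0],[0,0,0]]]'
python3 - <<'E'
from h import *
np.set_printoptions(precision=4,suppress=True)
snap("wrist","2")
print(proj(load("wrist2"),(.518,-.22,.055)))
goal((.518,-.22,.031),(.993,-.116))
E
```

```text
time_s: 2.55
position: [0.5182, -0.22, 0.1501]
tcp_rot: [[0.993, -0.116, -0.001], [-0.116, -0.993, 0.0], [-0.001, -0.0, -1.0]]
force: [-0.1, -0.5, -0.2]
opening: 0.999
[321.0954 208.0488]
P [ 0.5184 -0.2207  0.151 ] shift cm (old axes) [-0.05 -0.08 12.  ] (new axes) [-0.05 -0.07 12.  ] rotvec [ 0.0006 -0.0002 -0.0003] deg 0.0 f [ 0.7 -0.6 -1.1] t 2.6 op 0.996 j6 [-34.  31.  95.  -0.  54. -28.]
```

View pics/wrist2.png

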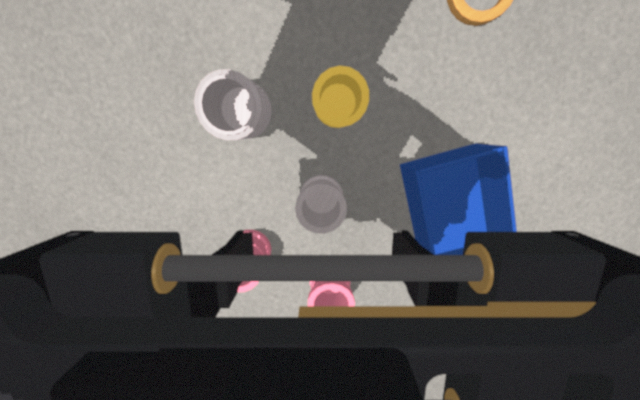

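```bash
python3 - <<'E'
from h import *
a=cv2.imread("pics/wrist2.png")[165:245,280:360]
a=cv2.resize(a,(600,600),interpolation=cv2.INTER_CUBIC)
cv2.imwrite("pics/crop5.png",cv2.convertScaleAbs(a,alpha=2,beta=-100))
E
```

```text
(no output)
```

View pics/crop5.png

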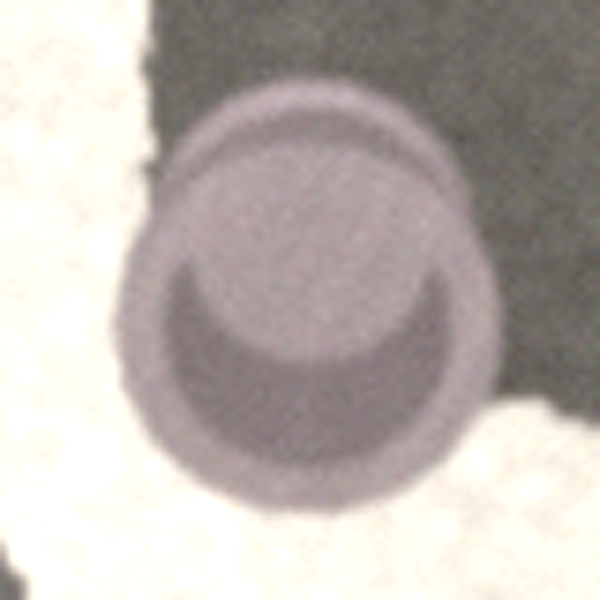

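Top-flange centre at (321.1, 207.9) matches the prediction (321.1, 208.0); two flanges visible, so this is the sleeve. Descend and grip.

```bash
python3 -m crank '[[[0,0,3],[0,0,0]],[[0,0,3],[0,0,0]],[[0,0,2.5],[0,0,0]],[[0,0,2],[0,0,0]],[[0,0,1.5],[0,0,0]],[[0,0,0],[0,0,0]],[[0,0,0],[0,0,0]]]'
python3 -m crank '[[[0,0,0],[0,0,0]],[[0,0,0],[0,0,0]],[[0,0,0],[0,0,0]],[[0,0,0],[0,0,0]],[[0,0,0],[0,0,0]],[[0,0,0],[0,0,0]],[[0,0,0],[0,0,0]],[[0,0,0],[0,0,0]]]' 1
```

```text
time_s: 3.3
position: [0.5187, -0.2215, 0.0317]
tcp_rot: [[0.993, -0.117, 0.001], [-0.117, -0.993, -0.001], [0.002, 0.001, -1.0]]
force: [-0.3, 0.2, 0.9]
opening: 0.999
time_s: 4.1
position: [0.5168, -0.2197, 0.0306]
tcp_rot: [[0.993, -0.115, -0.003], [-0.115, -0.993, 0.001], [-0.003, -0.001, -1.0]]
force: [-4.8, -0.4, 6.0]
opening: 0.559
```

```bash
python3 -m crank '[[[0,0,-1],[0,0,0]],[[0,0,-3],[0,0,0]],[[0,0,-3],[0,0,0]],[[0,0,-4],[0,0,0]],[[0,0,-4],[0,0,0]],[[0,0,-2],[0,0,0]],[[0,0,0],[0,0,0]],[[0,0,0],[0,0,0]]]'
python3 - <<'E'
from h import *
np.set_printoptions(precision=4,suppress=True)
for n in("wrist","top","side"): snap(n,"3")
goal((.5,.1,.2),(.993,-.116))
E
```

```text
time_s: 4.9
position: [0.5182, -0.2199, 0.2]
tcp_rot: [[0.993, -0.116, 0.0], [-0.116, -0.993, 0.0], [0.0, -0.0, -1.0]]
force: [-0.2, 1.2, -4.8]
opening: 0.559
P [ 0.5172 -0.2194  0.1984] shift cm (old axes) [ -5.41 -31.53  -0.07] (new axes) [ -5.42 -31.53  -0.16] rotvec [-0.0022  0.0038  0.0002] deg 0.2 f [-0.4 -0.6 -4.4] t 5.05 op 0.561 j6 [-34.  27.  93.   0.  61. -28.]
```

View pics/wrist3.png

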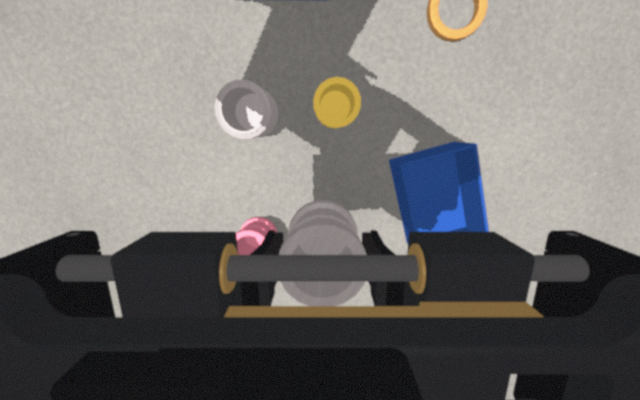

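View pics/top3.png

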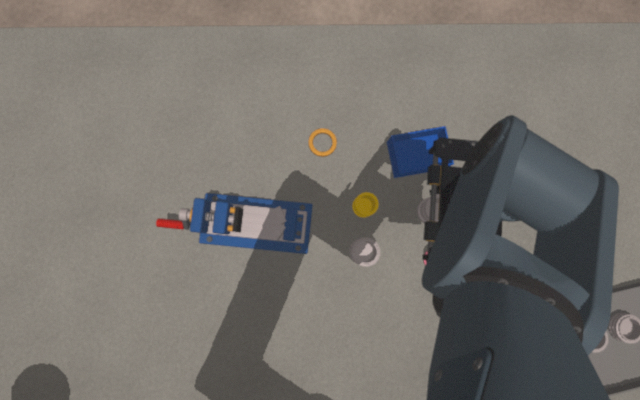

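View pics/side3.png

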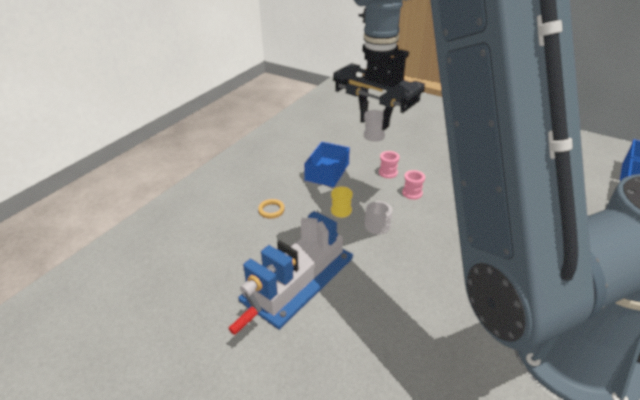

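```bash
python3 -m crank '[[[-0.4,-2,-1],[0,0,0]],[[-0.6,-3.4,-0.8],[0,0,0]],[[-0.6,-3.4,-0.8],[0,0,0]],[[-0.6,-3.4,-0.8],[0,0,0]],[[-0.6,-3.4,-0.8],[0,0,0]],[[-0.6,-3.4,-0.8],[0,0,0]],[[-0.5,-3.4,0],[0,0,0]],[[-0.4,-2.3,0],[0,0,0]],[[0,0,0],[0,0,0]],[[0,0,0],[0,0,0]]]'
python3 - <<'E'
from h import *
for n in("wrist","top"): snap(n,"4")
goal((.503,.03,.25),(.993,-.116))
E
```

```text
time_s: 6.05
position: [0.5035, 0.0309, 0.2499]
tcp_rot: [[0.994, -0.114, -0.002], [-0.114, -0.994, -0.0], [-0.002, 0.0, -1.0]]
force: [0.3, 0.1, -5.0]
opening: 0.564
P [0.5041 0.0297 0.2501] shift cm (old axes) [-0.11 -0.02  0.01] (new axes) [-0.11 -0.02  0.01] rotvec [0.0003 0.0009 0.    ] deg 0.1 f [ 0.9 -0.6 -4.4] t 6.15 op 0.559 j6 [-9. 19. 97. -0. 64. -3.]
```

View pics/wrist4.png

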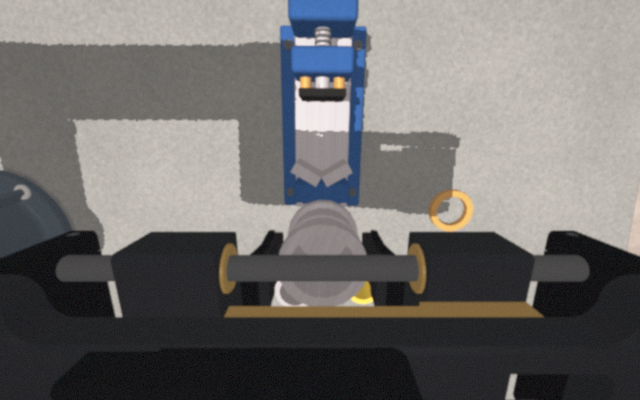

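View pics/top4.png

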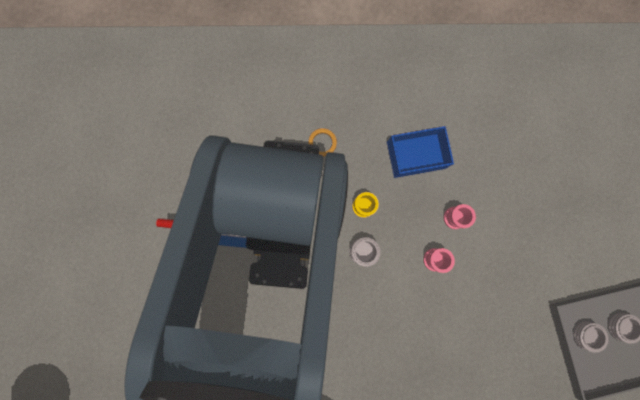

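```bash
python3 - <<'E'
from h import *
a=cv2.imread("pics/wrist4.png")[60:210,270:380]
a=cv2.resize(a,(440,600),interpolation=cv2.INTER_CUBIC)
b=cv2.imread("pics/wrist4.png")[0:75,270:380]
b=cv2.copyMakeBorder(cv2.resize(b,(360,245),interpolation=cv2.INTER_CUBIC),0,355,0,0,cv2.BORDER_CONSTANT)
cv2.imwrite("pics/crop6.png",np.hstack([a,b]))
E
```

```text
(no output)
```

View pics/crop6.png

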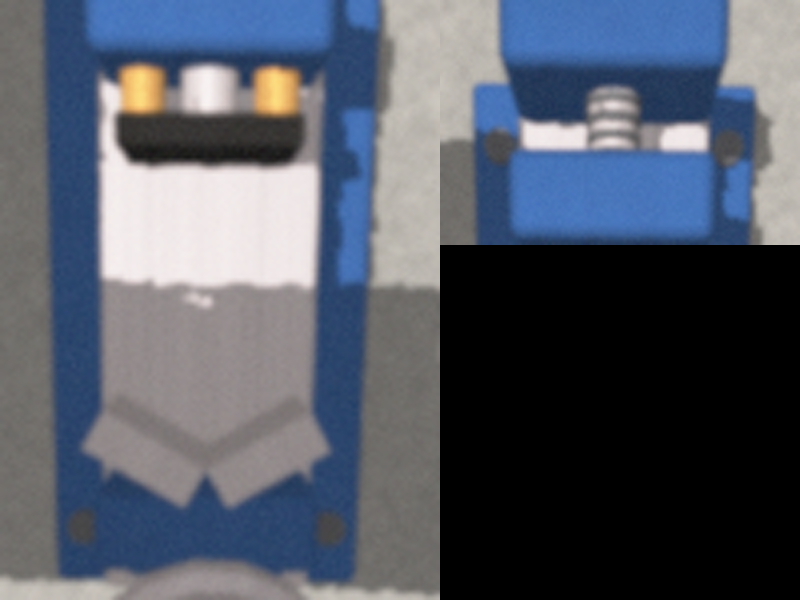

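```bash
python3 - <<'E'
from h import *
np.set_printoptions(precision=4,suppress=True)
w=load("wrist4");t=load("top0")
g=lambda x,y:(270+x/4,60+y/4)
q=lambda n,p,z:print(n,onz(w,g(*p),z))
q("corner top",(205,467),.117);q("corner bed",(205,449),.06)
q("Vtip L top",(82,447),.117);q("Vtip R top",(330,450),.117)
q("inner tipL",(110,406),.117);q("inner tipR",(305,404),.117)
q("bed L",(100,250),.06);q("bed R",(318,250),.06);q("bed L lo",(102,380),.06);q("bed R lo",(314,380),.06)
q("pad top front L",(120,135),.117);q("pad top front R",(303,135),.117)
q("pad bottom L",(130,162),.06);q("pad bottom R",(298,162),.06)
for p in((82,528),(330,527)):q("bolt",p,.012)
q("base corner",(62,577),.01);q("base c",(352,577),.01)
for p in((500,148),(728,148)): print("bolt crank end",onz(w,(270+(p[0]-440)/3.273,p[1]/3.267),.012))
for p in((475,87),(755,87)): print("base corner crank",onz(w,(270+(p[0]-440)/3.273,p[1]/3.267),.01))
for p in((512,235),(710,235)): print("moving jaw front top",onz(w,(270+(p[0]-440)/3.273,p[1]/3.267),.117))
E
```

```text
corner top [0.5059 0.0548 0.117 ]
corner bed [0.5052 0.0515 0.06  ]
Vtip L top [0.4742 0.0637 0.117 ]
Vtip R top [0.5394 0.0556 0.117 ]
inner tipL [0.483  0.0736 0.117 ]
inner tipR [0.5339 0.0684 0.117 ]
bed L [0.4805 0.115  0.06  ]
bed R [0.546  0.1076 0.06  ]
bed L lo [0.4758 0.0765 0.06  ]
bed R lo [0.5414 0.0691 0.06  ]
pad top front L [0.4944 0.1392 0.117 ]
pad top front R [0.5393 0.1341 0.117 ]
pad bottom L [0.4928 0.1388 0.06  ]
pad bottom R [0.5423 0.1332 0.06  ]
bolt [0.4561 0.0209 0.012 ]
bolt [0.5464 0.0111 0.012 ]
base corner [0.4458 0.0028 0.01  ]
base c [ 0.5531 -0.0092  0.01  ]
bolt crank end [0.4806 0.2123 0.012 ]
bolt crank end [0.5697 0.2022 0.012 ]
base corner crank [0.4738 0.2351 0.01  ]
base corner crank [0.5821 0.2228 0.01  ]
moving jaw front top [0.4893 0.1597 0.117 ]
moving jaw front top [0.5476 0.1531 0.117 ]
```

```bash
python3 -m crank '[[[0,-2,0],[0,0,0]],[[0,-3,0],[0,0,0]],[[0,-2,0],[0,0,0]],[[0,0,3],[0,0,0]],[[0,0,3],[0,0,0]],[[0,0,0],[0,0,0]],[[0,0,0],[0,0,0]]]'
python3 - <<'E'
from h import *
np.set_printoptions(precision=4,suppress=True)
for n in("wrist","side"): snap(n,"5")
P=np.mean([read_state()["position"] for _ in range(5)],axis=0);print(P)
goal((.5118,.0994,.096),(.993,-.119))
a=cv2.imread("pics/wrist5.png")[0:260,200:440];b=cv2.imread("pics/side5.png")[150:350,200:400]
cv2.imwrite("pics/crop7.png",np.hstack([cv2.resize(a,(400,433)),cv2.resize(b,(400,433),interpolation=cv2.INTER_CUBIC)]))
E
```

```text
time_s: 6.85
position: [0.5125, 0.0987, 0.1903]
tcp_rot: [[0.993, -0.117, -0.001], [-0.117, -0.993, 0.0], [-0.001, 0.0, -1.0]]
force: [0.8, 0.2, -4.3]
opening: 0.565
[0.5138 0.0989 0.1919]
P [0.5138 0.0989 0.1919] shift cm (old axes) [-0.24 -0.02  9.59] (new axes) [-0.21 -0.02  9.59] rotvec [-0.0003 -0.003   0.0021] deg 0.2 f [ 0.6  0.5 -3.9] t 6.95 op 0.564 j6 [-1. 25. 99.  0. 56.  5.]
```

View pics/crop7.png

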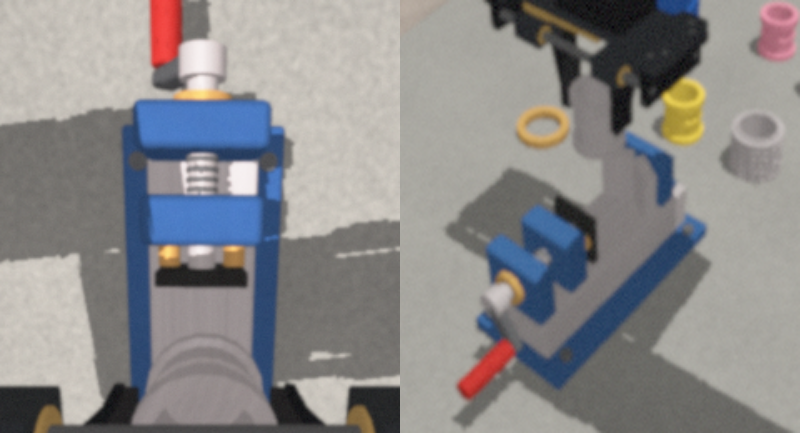

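```bash
python3 -m crank '[[[-0.1,0,3],[0,0,0]],[[0,0,3],[0,0,0]],[[0,0,2],[0,0,0]],[[0,0,1.2],[0,0,0]],[[0,0,0],[0,0,0]],[[0,0,0],[0,0,0]]]'
python3 - <<'E'
from h import *
np.set_printoptions(precision=4,suppress=True)
for n in("wrist","side"): snap(n,"6")
goal((.5118,.0994,.091),(.993,-.119))
a=cv2.imread("pics/wrist6.png")[0:260,200:440];b=cv2.imread("pics/side6.png")[170:310,240:380]
cv2.imwrite("pics/crop8.png",np.hstack([cv2.resize(a,(400,433)),cv2.resize(b,(400,433),interpolation=cv2.INTER_CUBIC)]))
E
```

```text
time_s: 7.55
position: [0.5126, 0.0995, 0.0996]
tcp_rot: [[0.993, -0.116, 0.002], [-0.116, -0.993, -0.0], [0.002, -0.0, -1.0]]
force: [1.2, -0.2, -4.2]
opening: 0.562
P [0.5127 0.0996 0.1   ] shift cm (old axes) [-0.09  0.03  0.9 ] (new axes) [-0.09  0.03  0.9 ] rotvec [-0.0003 -0.0033  0.0032] deg 0.3 f [-0.3  0.  -3.6] t 7.65 op 0.561 j6 [ -1.  33. 103.   0.  44.   5.]
```

View pics/crop8.png

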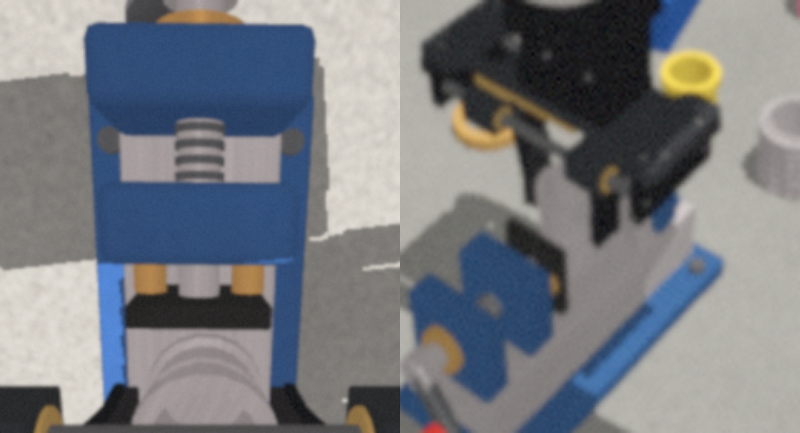

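```bash
python3 -m crank '[[[0,0,0.4],[0,0,0]],[[0,0,0.3],[0,0,0]],[[0,0,0],[0,0,0]],[[0,0,0],[0,0,0]]]'; python3 -m crank '[[[0,0,0.1],[0,0,0]],[[0,0,0],[0,0,0]]]';python3 -m crank '[[[0,0,0.1],[0,0,0]],[[0,0,0],[0,0,0]]]'
```

```text
time_s: 8.05
position: [0.5113, 0.0997, 0.0915]
tcp_rot: [[0.993, -0.116, -0.0], [-0.116, -0.993, -0.0], [-0.0, 0.0, -1.0]]
force: [-0.5, -0.0, -4.3]
opening: 0.561
time_s: 8.25
position: [0.5116, 0.0997, 0.0907]
tcp_rot: [[0.993, -0.116, 0.0], [-0.116, -0.993, -0.0], [0.0, -0.0, -1.0]]
force: [0.7, 0.5, -2.9]
opening: 0.562
time_s: 8.45
position: [0.5116, 0.0996, 0.0906]
tcp_rot: [[0.993, -0.116, 0.001], [-0.116, -0.993, -0.0], [0.001, 0.0, -1.0]]
force: [-1.0, 0.2, 5.2]
opening: 0.558
```

```bash
python3 -m crank '[[[0,0,0],[0,0,0]],[[0,0,0],[0,0,0]],[[0,0,0],[0,0,0]],[[0,0,0],[0,0,0]],[[0,0,0],[0,0,0]]]' -1; python3 -m crank '[[[0,0,-1],[0,0,0]],[[0,0,-2],[0,0,0]],[[0,0,-3],[0,0,0]],[[0,0,-4],[0,0,0]],[[0,0,-3],[0,0,0]],[[0,0,-1],[0,0,0]],[[0,0,0],[0,0,0]],[[0,0,0],[0,0,0]]]'
python3 - <<'E'
from h import *
np.set_printoptions(precision=4,suppress=True)
for n in("wrist","side"): snap(n,"7")
goal((.5118,.0994,.091),(.993,-.119))
b=cv2.imread("pics/side7.png")[170:310,230:370]
cv2.imwrite("pics/crop9.png",cv2.resize(b,(600,600),interpolation=cv2.INTER_CUBIC))
E
```

```text
time_s: 8.95
position: [0.5114, 0.0997, 0.0895]
tcp_rot: [[0.993, -0.116, -0.0], [-0.116, -0.993, 0.0], [-0.0, -0.0, -1.0]]
force: [0.2, 0.4, 0.3]
opening: 0.925
time_s: 9.75
position: [0.5104, 0.0997, 0.2286]
tcp_rot: [[0.993, -0.116, -0.002], [-0.116, -0.993, 0.0], [-0.002, 0.0, -1.0]]
force: [-0.9, -0.1, -1.2]
opening: 1.002
P [0.51   0.0996 0.2278] shift cm (old axes) [ 0.23 -0.   13.68] (new axes) [ 0.18  0.   13.68] rotvec [0.0004 0.0039 0.0032] deg 0.3 f [ 0.2  0.2 -0.4] t 9.85 op 0.998 j6 [-1. 22. 97. -0. 62.  5.]
```

View pics/crop9.png

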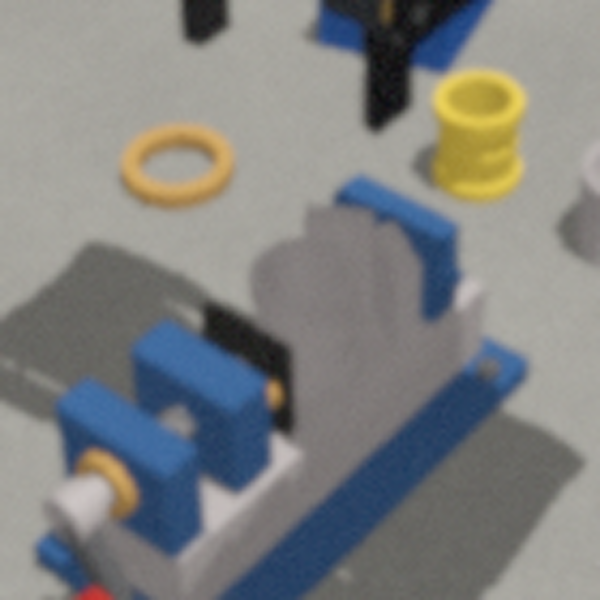

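View pics/wrist7.png

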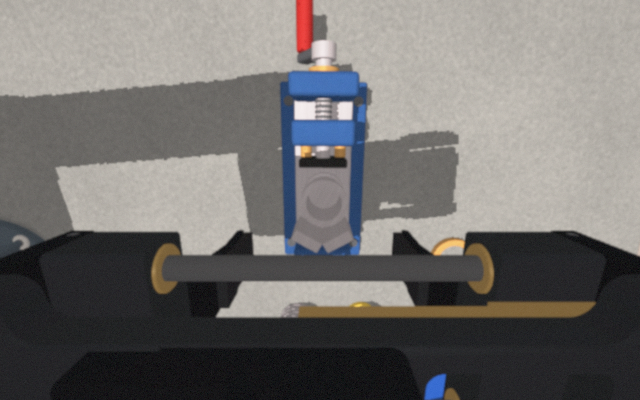

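```bash
python3 -m crank '[[[-0.2,-2,0],[0,0,0]],[[-0.4,-4,0],[0,0,0]],[[-0.4,-4,0],[0,0,0]],[[-0.4,-4,0.8],[0,0,0]],[[-0.4,-3,1],[0,0,0]],[[-0.2,-1.9,1],[0,0,0]],[[0,0,0],[0,0,0]],[[0,0,0],[0,0,0]]]'
python3 - <<'E'
from h import *
for n in("wrist","side","top"): snap(n,"8")
goal((.5114,.290,.2),(.993,-.119))
a=cv2.imread("pics/top8.png")[170:270,140:320];cv2.imwrite("pics/crop10.png",cv2.resize(a,None,fx=4,fy=4,interpolation=cv2.INTER_CUBIC))
a=cv2.imread("pics/side8.png")[190:360,200:370];cv2.imwrite("pics/crop11.png",cv2.resize(a,None,fx=3.5,fy=3.5,interpolation=cv2.INTER_CUBIC))
E
```

```text
time_s: 10.65
position: [0.5124, 0.2894, 0.1999]
tcp_rot: [[0.993, -0.115, -0.003], [-0.115, -0.993, -0.002], [-0.003, 0.002, -1.0]]
force: [-0.2, 0.0, 0.0]
opening: 1.005
P [0.5135 0.2886 0.2015] shift cm (old axes) [-0.23 -0.11  0.15] (new axes) [-0.23 -0.11  0.15] rotvec [0.0005 0.0003 0.002 ] deg 0.1 f [-0.3  0.1  0.4] t 10.8 op 1.002 j6 [18. 29. 89. -0. 63. 25.]
```

View pics/wrist8.png

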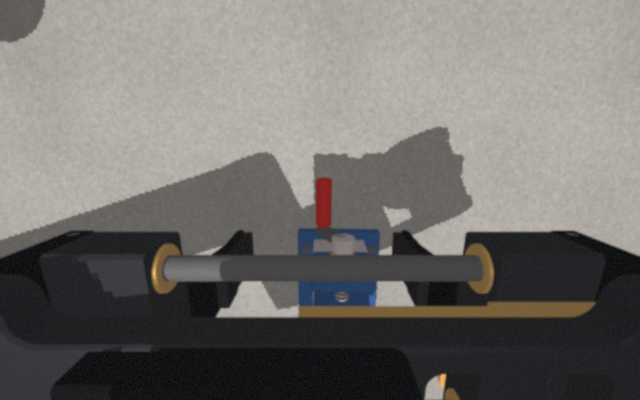

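View pics/crop10.png

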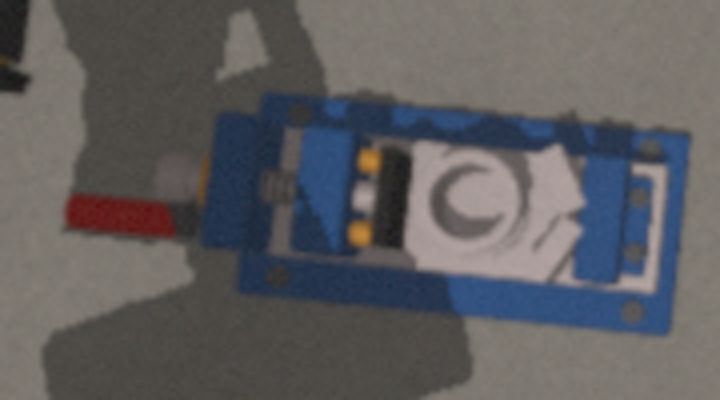

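View pics/crop11.png

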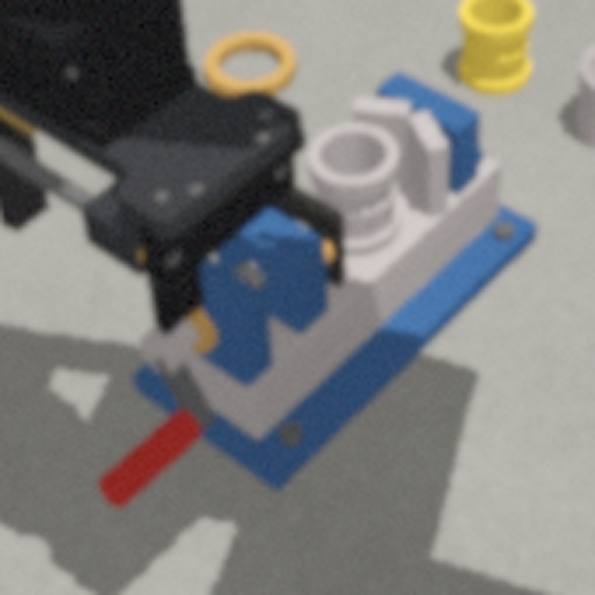

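```bash
python3 - <<'E'
from h import *
np.set_printoptions(precision=4,suppress=True)
def red(c):
    hsv=cv2.cvtColor(c["pixels"],cv2.COLOR_RGB2HSV)
    m=(((hsv[...,0]<6)|(hsv[...,0]>174))&(hsv[...,1]>170)&(hsv[...,2]>60)).astype(np.uint8)
    n,l,s,ce=cv2.connectedComponentsWithStats(m); i=1+np.argmax(s[1:,4]); 
    M=cv2.moments((l==i).astype(np.uint8)); return ce[i],s[i]
cs=[load(n) for n in("wrist8","side8","top8","side0","top0","wrist7")][:5]
A=np.zeros((3,3));b=np.zeros(3);us=[]
for c in cs:
    u,s=red(c);us.append(u);print(u,s);o,d=ray(c,u);d/=np.linalg.norm(d);Q=np.eye(3)-np.outer(d,d);A+=Q;b+=Q@o
X=np.linalg.solve(A,b);print("knob mid",X)
for c,u in zip(cs,us): print((proj(c,X)-u))
xv=np.array([-.118,-.993]);yv=np.array([.993,-.118])
o=np.array([.5133,.1113]); r=X[:2]-o; print("along",r@xv,"lat",r@yv,"dz",X[2]-.09,"ang from atan2",np.arctan2(-(r@yv),X[2]-.09),"rad",np.hypot(r@yv,X[2]-.09))
# hub end from wrist8 at z .1
print(onz(cs[0],(343,235),.1), onz(cs[0],(343,245),.09))
print("grip", X+.0135*np.array([.118,.993,0]))
E
python3 - <<'E'
import cv2
a=cv2.imread("pics/wrist8.png")[170:320,260:420];cv2.imwrite("pics/crop12.png",cv2.resize(a,None,fx=4,fy=4,interpolation=cv2.INTER_CUBIC))
E
```

```text
[323.2633 202.0423] [317 179  14  48 638]
[242.4876 320.5537] [230 308  26  26 242]
[169.3416 223.4783] [157 219  26  10 161]
[242.8361 320.0779] [230 308  26  25 244]
[169.5056 223.5393] [157 219  26  10 178]
knob mid [0.5115 0.2811 0.0565]
[-1.531   1.3906]
[-1.0139 -0.0542]
[0.4963 0.2817]
[-1.3624  0.4217]
[0.3323 0.2207]
along -0.1684200354069454 lat -0.0218754995825523 dz -0.033470257302273834 ang from atan2 2.562704668009789 rad 0.03998494223913123
[0.5304 0.2576 0.1   ] [0.5297 0.2426 0.09  ]
grip [0.513  0.2945 0.0565]
```

View pics/crop12.png

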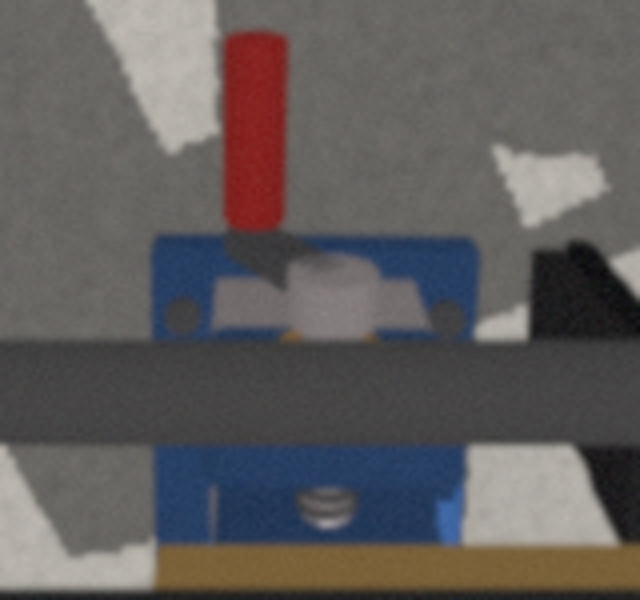

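```bash
python3 -m crank '[[[0,-0.85,2],[0,0,0]],[[0,0,3],[0,0,0]],[[0,0,3],[0,0,0]],[[0,0,2],[0,0,0]],[[0,0,1],[0,0,0]],[[0,0,0],[0,0,0]],[[0,0,0],[0,0,0]]]'
python3 - <<'E'
from h import *
for n in("wrist","side"): snap(n,"9")
goal((.5134,.2975,.0435),(.993,-.118))
a=cv2.imread("pics/wrist9.png")[120:320,200:440];b=cv2.imread("pics/side9.png")[190:350,180:370]
cv2.imwrite("pics/crop13.png",np.hstack([cv2.resize(a,(400,333)),cv2.resize(b,(400,333),interpolation=cv2.INTER_CUBIC)]))
E
```

```text
time_s: 11.5
position: [0.5153, 0.298, 0.0925]
tcp_rot: [[0.993, -0.117, 0.002], [-0.117, -0.993, 0.001], [0.002, -0.001, -1.0]]
force: [-0.3, -0.7, -0.0]
opening: 1.005
P [0.5155 0.2983 0.093 ] shift cm (old axes) [-0.21  0.11  4.95] (new axes) [-0.2   0.11  4.95] rotvec [-0.0013 -0.0026  0.0019] deg 0.2 f [ 0.4 -0.1 -0.2] t 11.6 op 1.002 j6 [19. 38. 93.  0. 49. 26.]
```

View pics/crop13.png

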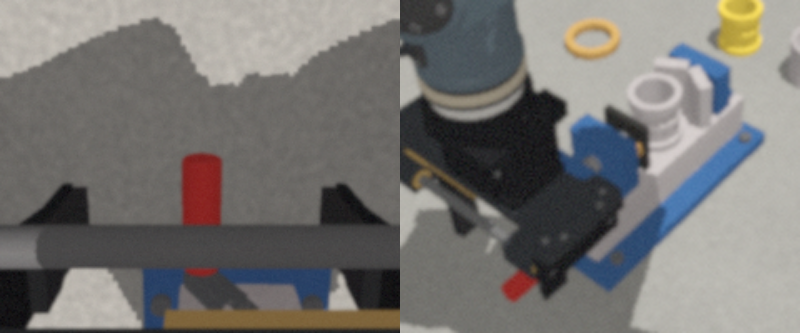

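```bash
python3 -m crank '[[[-0.1,0.05,2],[0,0,0]],[[0,0,2],[0,0,0]],[[0,0,0.95],[0,0,0]],[[0,0,0],[0,0,0]],[[0,0,0],[0,0,0]]]'
python3 -m crank '[[[0,0,0],[0,0,0]],[[0,0,0],[0,0,0]],[[0,0,0],[0,0,0]],[[0,0,0],[0,0,0]],[[0,0,0],[0,0,0]],[[0,0,0],[0,0,0]],[[0,0,0],[0,0,0]],[[0,0,0],[0,0,0]],[[0,0,0],[0,0,0]],[[0,0,0],[0,0,0]]]' 1
python3 - <<'E'
from h import *
for n in("wrist","side"): snap(n,"10")
goal((.5134,.2975,.0435),(.993,-.118))
a=cv2.imread("pics/wrist10.png")[120:320,200:440];b=cv2.imread("pics/side10.png")[190:350,180:370]
cv2.imwrite("pics/crop14.png",np.hstack([cv2.resize(a,(400,333)),cv2.resize(b,(400,333),interpolation=cv2.INTER_CUBIC)]))
E
```

```text
time_s: 12.1
position: [0.5139, 0.298, 0.0428]
tcp_rot: [[0.993, -0.116, 0.001], [-0.116, -0.993, 0.0], [0.001, -0.001, -1.0]]
force: [-0.1, -0.7, 1.1]
opening: 0.997
time_s: 13.1
position: [0.5141, 0.2978, 0.0421]
tcp_rot: [[0.993, -0.116, 0.002], [-0.116, -0.993, 0.0], [0.002, -0.0, -1.0]]
force: [0.6, -1.3, -1.7]
opening: 0.196
P [0.514  0.2978 0.0421] shift cm (old axes) [-0.06  0.03 -0.14] (new axes) [-0.06  0.03 -0.14] rotvec [-0.0004 -0.0013  0.002 ] deg 0.1 f [ 1.4  0.1 -1.7] t 13.2 op 0.199 j6 [19. 42. 94. -0. 44. 26.]
```

View pics/crop14.png

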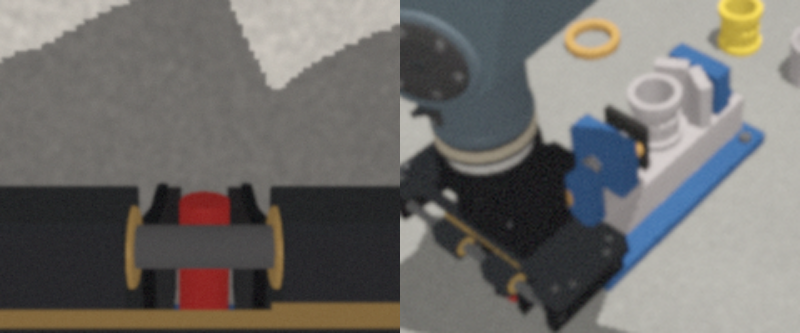

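```bash
cat > f.py <<'E'
from h import *
import sys
th=np.radians(float(sys.argv[1])) 
s=read_state();f=np.array(s["force"]);yv=np.array([.993,-.118,0]);xv=np.array([-.118,-.993,0])
P=np.array(s["position"]);l=(P-np.array([.5133,.1113,0]))@yv;z=P[2]+.0135-.09
print("t",s["time_s"],"tang %.1f radial(out) %.1f axial %.1f"%((f@yv)*np.cos(th)+f[2]*np.sin(th),(f@yv)*-np.sin(th)+f[2]*np.cos(th),f@xv),"ang %.1f r %.4f"%(np.degrees(np.arctan2(-l,z))%360,np.hypot(l,z)),"op %.3f"%s["opening"],"axpos %.4f"%((P-np.array([.5133,.1113,0]))@xv))
E
python3 f.py 147
python3 -m crank '[[[0.19,0,0.12],[0,0,0]],[[0.48,0,0.22],[0,0,0]],[[0.49,0,0.18],[0,0,0]]]'|tail -2; python3 f.py 165
python3 -m crank '[[[0.51,0,0.1],[0,0,0]],[[0.52,0,0.03],[0,0,0]]]'|tail -2; python3 f.py 180
```

```text
t 13.2 tang -2.1 radial(out) 0.7 axial -0.2 ang 148.2 r 0.0405 op 0.199 axpos -0.1852
force: [-7.2, 1.7, 12.2]
opening: 0.191
t 13.5 tang 10.3 radial(out) -9.9 axial -0.8 ang 160.4 r 0.0411 op 0.191 axpos -0.1850
force: [-9.5, 2.3, 9.9]
opening: 0.2
t 13.7 tang 9.7 radial(out) -9.9 axial -1.2 ang 172.3 r 0.0410 op 0.200 axpos -0.1849
```

```bash
python3 -m crank '[[[1.04,0,-0.2],[0,0,0]],[[0.96,0,-0.42],[0,0,0]],[[0.83,0,-0.64],[0,0,0]]]'|tail -2; python3 f.py 225
python3 -m crank '[[[0.64,0,-0.83],[0,0,0]],[[0.4,0,-0.96],[0,0,0]],[[0.13,0,-1.04],[0,0,0]]]'|tail -2; python3 f.py 270
```

```text
force: [-2.3, 4.4, -18.7]
opening: 0.196
t 14.0 tang 15.2 radial(out) 11.3 axial -4.1 ang 212.2 r 0.0389 op 0.196 axpos -0.1851
force: [0.2, 0.7, -12.0]
opening: 0.192
t 14.3 tang 12.0 radial(out) 0.1 axial -0.7 ang 268.9 r 0.0395 op 0.192 axpos -0.1849
```

```bash
python3 -m crank '[[[-0.14,0,-1.04],[0,0,0]],[[-0.4,0,-0.96],[0,0,0]],[[-0.64,0,-0.83],[0,0,0]]]'|tail -2; python3 f.py 315
python3 -m crank '[[[-0.83,0,-0.64],[0,0,0]],[[-0.96,0,-0.4],[0,0,0]],[[-1.04,0,-0.13],[0,0,0]]]'|tail -2; python3 f.py 0
python3 -m crank '[[[-1.04,0,0.13],[0,0,0]],[[-0.96,0,0.4],[0,0,0]],[[-0.83,0,0.64],[0,0,0]]]'|tail -2; python3 f.py 45
python3 -m crank '[[[-0.64,0,0.83],[0,0,0]],[[-0.4,0,0.96],[0,0,0]],[[-0.13,0,1.04],[0,0,0]]]'|tail -2; python3 f.py 90
```

```text
force: [1.3, 1.0, -16.0]
opening: 0.198
t 14.6 tang 12.1 radial(out) -10.5 axial -1.2 ang 316.5 r 0.0403 op 0.198 axpos -0.1848
force: [9.2, -3.2, -17.7]
opening: 0.199
t 14.9 tang 9.5 radial(out) -17.7 axial 2.1 ang 356.7 r 0.0410 op 0.199 axpos -0.1849
force: [6.1, -8.1, 10.7]
opening: 0.199
t 15.2 tang 12.5 radial(out) 2.6 axial 7.3 ang 31.4 r 0.0394 op 0.199 axpos -0.1856
force: [-3.9, -2.1, 11.7]
opening: 0.199
t 15.5 tang 11.7 radial(out) 3.6 axial 2.5 ang 82.4 r 0.0400 op 0.199 axpos -0.1855
```

```bash
python3 -m crank '[[[0.14,0,1.02],[0,0,0]],[[0.4,0,0.95],[0,0,0]],[[0.64,0,0.81],[0,0,0]]]'|tail -2; python3 f.py 135
python3 -m crank '[[[0.83,0,0.62],[0,0,0]],[[0.96,0,0.38],[0,0,0]],[[1.04,0,0.12],[0,0,0]]]'|tail -2; python3 f.py 180
python3 -m crank '[[[1.04,0,-0.13],[0,0,0]],[[0.96,0,-0.4],[0,0,0]],[[0.83,0,-0.64],[0,0,0]]]'|tail -2; python3 f.py 225
python3 -m crank '[[[0.64,0,-0.83],[0,0,0]],[[0.4,0,-0.96],[0,0,0]],[[0.13,0,-1.02],[0,0,0]]]'|tail -2; python3 f.py 270
python3 - <<'E'
from h import *
for n in("top","side"): snap(n,"11")
a=cv2.imread("pics/top11.png")[170:270,190:320];b=cv2.imread("pics/side11.png")[190:310,240:370]
cv2.imwrite("pics/crop15.png",np.hstack([cv2.resize(a,(400,333)),cv2.resize(b,(400,333),interpolation=cv2.INTER_CUBIC)]))
E
```

```text
force: [-8.5, 1.6, 8.0]
opening: 0.191
t 15.8 tang 11.7 radial(out) 0.4 axial -0.6 ang 127.3 r 0.0404 op 0.191 axpos -0.1853
force: [-14.3, 6.5, -7.0]
opening: 0.197
t 16.1 tang 15.0 radial(out) 7.0 axial -4.8 ang 166.8 r 0.0397 op 0.197 axpos -0.1851
force: [1.8, 1.0, -22.8]
opening: 0.198
t 16.4 tang 14.9 radial(out) 17.3 axial -1.2 ang 217.0 r 0.0383 op 0.198 axpos -0.1853
force: [-0.8, -0.2, -13.4]
opening: 0.198
t 16.7 tang 13.4 radial(out) -0.8 axial 0.2 ang 273.1 r 0.0396 op 0.198 axpos -0.1849
```

View pics/crop15.png

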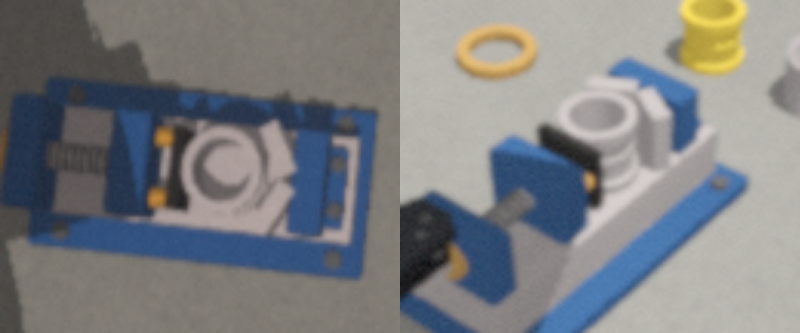

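```bash
python3 -m crank '[[[-0.03,0,-0.52],[0,0,0]],[[-0.1,0,-0.51],[0,0,0]]]'>/dev/null; python3 f.py 285
python3 -m crank '[[[-0.17,0,-0.49],[0,0,0]],[[-0.23,0,-0.46],[0,0,0]]]'>/dev/null; python3 f.py 300
python3 -m crank '[[[-0.29,0,-0.43],[0,0,0]],[[-0.34,0,-0.39],[0,0,0]]]'>/dev/null; python3 f.py 315
python3 -m crank '[[[-0.39,0,-0.34],[0,0,0]],[[-0.43,0,-0.28],[0,0,0]]]'>/dev/null; python3 f.py 330
python3 -m crank '[[[-0.47,0,-0.22],[0,0,0]],[[-0.5,0,-0.16],[0,0,0]]]'>/dev/null; python3 f.py 345
python3 -m crank '[[[-0.51,0,-0.09],[0,0,0]],[[-0.52,0,-0.02],[0,0,0]]]'>/dev/null; python3 f.py 0
```

```text
t 17.0 tang 11.3 radial(out) -3.8 axial 1.2 ang 286.7 r 0.0398 op 0.200 axpos -0.1849
t 17.2 tang 11.1 radial(out) -6.3 axial 2.5 ang 300.9 r 0.0400 op 0.196 axpos -0.1849
t 17.4 tang 11.8 radial(out) -9.9 axial 2.8 ang 315.5 r 0.0403 op 0.199 axpos -0.1849
t 17.6 tang 11.4 radial(out) -12.6 axial 3.8 ang 329.6 r 0.0405 op 0.197 axpos -0.1849
t 17.8 tang 10.6 radial(out) -16.2 axial 4.3 ang 342.8 r 0.0408 op 0.196 axpos -0.1850
t 18.0 tang 9.8 radial(out) -16.4 axial 5.5 ang 354.4 r 0.0409 op 0.194 axpos -0.1851
```

```bash
python3 -m crank '[[[-0.52,0,0.09],[0,0,0]],[[-0.51,0,0.14],[0,0,0]]]'>/dev/null; python3 f.py 15
python3 -m crank '[[[-0.49,0,0.18],[0,0,0]],[[-0.47,0,0.23],[0,0,0]]]'>/dev/null; python3 f.py 30
python3 -m crank '[[[-0.43,0,0.29],[0,0,0]],[[-0.39,0,0.34],[0,0,0]]]'>/dev/null; python3 f.py 45
python3 -m crank '[[[-0.34,0,0.39],[0,0,0]],[[-0.29,0,0.43],[0,0,0]]]'>/dev/null; python3 f.py 60
```

```text
t 18.2 tang 8.6 radial(out) -11.2 axial 7.8 ang 4.5 r 0.0404 op 0.194 axpos -0.1854
t 18.4 tang 11.3 radial(out) -4.2 axial 10.3 ang 15.5 r 0.0398 op 0.193 axpos -0.1856
t 18.6 tang 13.9 radial(out) 6.9 axial 10.8 ang 29.6 r 0.0391 op 0.196 axpos -0.1858
t 18.8 tang 13.9 radial(out) 9.1 axial 9.3 ang 48.5 r 0.0392 op 0.200 axpos -0.1859
```

```bash
cat >> f.py <<'E'
a=np.arctan2(-l,z); print("   TRUE tang %.1f rad %.1f"%((f@yv)*np.cos(a)+f[2]*np.sin(a),(f@yv)*-np.sin(a)+f[2]*np.cos(a)))
E
python3 -m crank '[[[-0.24,0,0.45],[0,0,0]],[[-0.18,0,0.48],[0,0,0]]]'>/dev/null; python3 f.py 75
python3 -m crank '[[[-0.1,0,0.5],[0,0,0]],[[-0.04,0,0.51],[0,0,0]]]'>/dev/null; python3 f.py 90
```

```text
t 19.0 tang 12.7 radial(out) 7.0 axial 6.9 ang 66.7 r 0.0396 op 0.196 axpos -0.1858
   TRUE tang 11.5 rad 8.8
t 19.2 tang 14.7 radial(out) 5.3 axial 5.8 ang 82.8 r 0.0398 op 0.196 axpos -0.1857
   TRUE tang 13.9 rad 7.2
```

```bash
python3 -m crank '[[[0.03,0,0.52],[0,0,0]]]'>/dev/null; python3 f.py 97.5
python3 -m crank '[[[0.1,0,0.51],[0,0,0]]]'>/dev/null; python3 f.py 105
python3 -m crank '[[[0.17,0,0.5],[0,0,0]]]'>/dev/null; python3 f.py 112.5
python3 -m crank '[[[0.23,0,0.47],[0,0,0]]]'>/dev/null; python3 f.py 120
python3 - <<'E'
from h import *
for n in("top","side"): snap(n,"12")
a=cv2.imread("pics/top12.png")[170:270,190:320];b=cv2.imread("pics/side12.png")[190:310,240:370]
cv2.imwrite("pics/crop16.png",np.hstack([cv2.resize(a,(400,333),interpolation=cv2.INTER_CUBIC),cv2.resize(b,(400,333),interpolation=cv2.INTER_CUBIC)]))
E
```

```text
t 19.3 tang 14.9 radial(out) 4.9 axial 5.9 ang 90.7 r 0.0400 op 0.194 axpos -0.1857
   TRUE tang 14.2 rad 6.6
t 19.4 tang 15.5 radial(out) 3.8 axial 5.6 ang 98.4 r 0.0401 op 0.196 axpos -0.1856
   TRUE tang 15.0 rad 5.5
t 19.5 tang 14.3 radial(out) 2.9 axial 5.1 ang 106.1 r 0.0402 op 0.198 axpos -0.1856
   TRUE tang 13.9 rad 4.5
t 19.6 tang 15.3 radial(out) 1.4 axial 4.5 ang 113.6 r 0.0403 op 0.197 axpos -0.1856
   TRUE tang 15.1 rad 3.1
```

View pics/crop16.png

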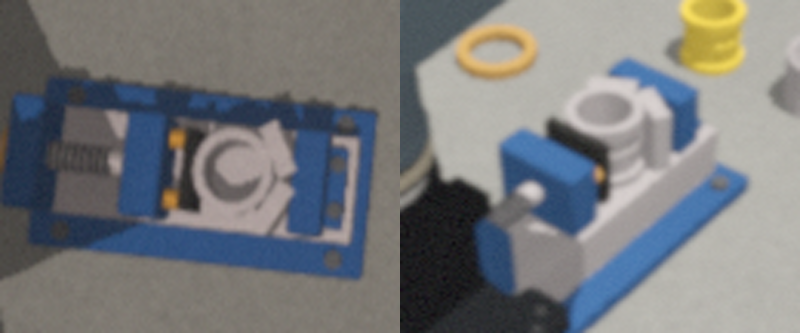

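```bash
python3 -m crank '[[[0.29,0,0.43],[0,0,0]],[[0.34,0,0.39],[0,0,0]]]'>/dev/null; python3 f.py 135
python3 -m crank '[[[0.39,0,0.34],[0,0,0]],[[0.43,0,0.29],[0,0,0]]]'>/dev/null; python3 f.py 150
python3 -m crank '[[[0.47,0,0.22],[0,0,0]],[[0.5,0,0.15],[0,0,0]]]'>/dev/null; python3 f.py 165
python3 -m crank '[[[0.51,0,0.07],[0,0,0]],[[0.52,0,0],[0,0,0]]]'>/dev/null; python3 f.py 180
```

```text
t 19.9 tang 14.9 radial(out) -0.3 axial 3.7 ang 127.8 r 0.0404 op 0.195 axpos -0.1855
   TRUE tang 14.8 rad 1.6
t 20.1 tang 15.0 radial(out) -2.4 axial 3.6 ang 141.4 r 0.0405 op 0.197 axpos -0.1853
   TRUE tang 15.2 rad -0.1
t 20.3 tang 16.5 radial(out) -0.9 axial 0.3 ang 153.8 r 0.0403 op 0.197 axpos -0.1853
   TRUE tang 16.3 rad 2.3
t 20.5 tang 17.9 radial(out) 1.8 axial -2.8 ang 164.8 r 0.0399 op 0.191 axpos -0.1852
   TRUE tang 16.8 rad 6.4
```

```bash
python3 -m crank '[[[0.52,0,-0.03],[0,0,0]],[[0.51,0,-0.1],[0,0,0]]]'>/dev/null; python3 f.py 195
python3 -m crank '[[[0.5,0,-0.16],[0,0,0]]]'>/dev/null; python3 f.py 202.5
python3 -m crank '[[[0,0,0],[0,0,0]]]'>/dev/null; python3 f.py 202.5
```

```text
t 20.7 tang 20.9 radial(out) 7.0 axial -3.6 ang 176.4 r 0.0393 op 0.197 axpos -0.1852
   TRUE tang 17.6 rad 13.3
t 20.8 tang 22.8 radial(out) 10.9 axial -4.3 ang 182.7 r 0.0388 op 0.198 axpos -0.1852
   TRUE tang 17.8 rad 18.0
t 20.9 tang 20.4 radial(out) 7.9 axial -2.4 ang 184.8 r 0.0391 op 0.192 axpos -0.1852
   TRUE tang 17.1 rad 13.7
```

```bash
python3 -m crank '[[[0.48,0,0],[0,0,0]]]'>/dev/null; python3 f.py 205
python3 -m crank '[[[0.1,0,0],[0,0,0]]]'>/dev/null; python3 f.py 205
python3 -m crank '[[[0,0,0],[0,0,0]]]'>/dev/null; python3 f.py 205
```

```text
t 21.0 tang 19.0 radial(out) 1.8 axial -0.9 ang 189.6 r 0.0395 op 0.193 axpos -0.1851
   TRUE tang 17.8 rad 6.8
t 21.1 tang 18.8 radial(out) 1.6 axial -1.4 ang 193.7 r 0.0395 op 0.196 axpos -0.1851
   TRUE tang 18.2 rad 5.2
t 21.2 tang 17.8 radial(out) 3.3 axial -1.9 ang 194.0 r 0.0395 op 0.197 axpos -0.1851
   TRUE tang 16.8 rad 6.7
```

```bash
python3 -m crank '[[[-0.3,0,0.05],[0,0,0]],[[0,0,0],[0,0,0]]]'>/dev/null; python3 f.py 194
python3 -m crank '[[[-0.2,0,0],[0,0,0]],[[0,0,0],[0,0,0]]]'>/dev/null; python3 f.py 194
```

```text
t 21.4 tang 13.3 radial(out) 8.9 axial 0.5 ang 193.7 r 0.0393 op 0.193 axpos -0.1852
   TRUE tang 13.3 rad 9.0
t 21.6 tang 12.0 radial(out) 10.4 axial 1.4 ang 193.5 r 0.0391 op 0.195 axpos -0.1853
   TRUE tang 11.9 rad 10.5
```

```bash
python3 -m crank '[[[-0.3,0,0.2],[0,0,0]],[[0,0,0],[0,0,0]]]'>/dev/null; python3 f.py 194
python3 -m crank '[[[-0.2,0,0.1],[0,0,0]],[[0,0,0],[0,0,0]]]'>/dev/null; python3 f.py 194
```

```text
t 21.8 tang 7.5 radial(out) 6.1 axial 3.0 ang 193.3 r 0.0395 op 0.199 axpos -0.1853
   TRUE tang 7.5 rad 6.2
t 22.0 tang 5.2 radial(out) 4.7 axial 4.0 ang 193.1 r 0.0396 op 0.193 axpos -0.1853
   TRUE tang 5.1 rad 4.8
```

```bash
python3 -m crank '[[[-0.3,0,0.25],[0,0,0]],[[0,0,0],[0,0,0]]]'>/dev/null; python3 f.py 194
python3 -m crank '[[[0,0,0],[0,0,0]],[[0,0,0],[0,0,0]],[[0,0,0],[0,0,0]],[[0,0,0],[0,0,0]],[[0,0,0],[0,0,0]],[[0,0,0],[0,0,0]]]' -1; python3 f.py 194
```

```text
t 22.2 tang 1.0 radial(out) -1.6 axial 6.5 ang 192.8 r 0.0400 op 0.195 axpos -0.1853
   TRUE tang 1.1 rad -1.6
time_s: 22.8
position: [0.5432, 0.2945, 0.0341]
tcp_rot: [[0.993, -0.116, 0.0], [-0.116, -0.993, 0.0], [0.0, -0.0, -1.0]]
force: [-0.1, -0.0, 0.2]
opening: 0.658
t 22.8 tang 0.1 radial(out) -0.2 axial 0.0 ang 190.8 r 0.0432 op 0.658 axpos -0.1855
   TRUE tang 0.1 rad -0.2
```

```bash
python3 -m crank '[[[0,0,0],[0,0,0]],[[0,0,0],[0,0,0]],[[0,0,0],[0,0,0]],[[0,0,-1],[0,0,0]],[[0,0,-3],[0,0,0]],[[0,0,-4],[0,0,0]],[[0,0,-4],[0,0,0]],[[0,-1,-4],[0,0,0]],[[0,-1,-2],[0,0,0]],[[0,0,0],[0,0,0]],[[0,0,0],[0,0,0]]]'
python3 - <<'E'
from h import *
for n in("top","side","wrist"): snap(n,"13")
a=cv2.imread("pics/top13.png")[170:270,150:320];b=cv2.imread("pics/side13.png")[190:360,210:380]
cv2.imwrite("pics/crop17.png",np.hstack([cv2.resize(a,(400,235),interpolation=cv2.INTER_CUBIC),cv2.resize(b,(400,400),interpolation=cv2.INTER_CUBIC)[:235]]) if 0 else np.vstack([cv2.resize(a,(500,294),interpolation=cv2.INTER_CUBIC)]))
cv2.imwrite("pics/crop18.png",cv2.resize(b,(600,600),interpolation=cv2.INTER_CUBIC))
E
```

```text
time_s: 23.9
position: [0.5449, 0.3139, 0.2142]
tcp_rot: [[0.993, -0.115, 0.0], [-0.115, -0.993, -0.0], [0.0, 0.0, -1.0]]
force: [0.2, 0.1, -0.6]
opening: 0.998
```

View pics/crop17.png

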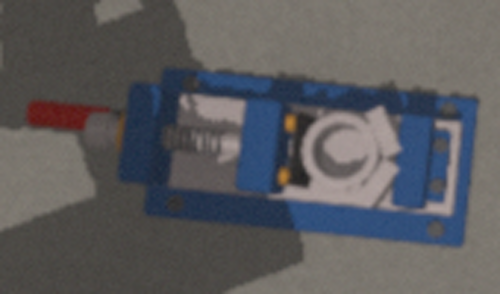

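View pics/crop18.png

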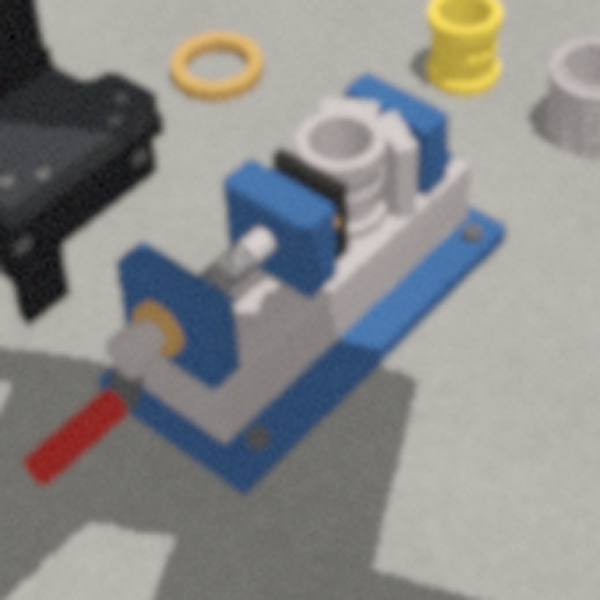

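```bash
python3 - <<'E'
from h import *
def red(c):
    hsv=cv2.cvtColor(c["pixels"],cv2.COLOR_RGB2HSV)
    m=(((hsv[...,0]<6)|(hsv[...,0]>174))&(hsv[...,1]>170)&(hsv[...,2]>60)).astype(np.uint8)
    n,l,s,ce=cv2.connectedComponentsWithStats(m); i=1+np.argmax(s[1:,4]); return ce[i]
A=np.zeros((3,3));b=np.zeros(3)
for n in("wrist13","side13","top13"):
    c=load(n);o,d=ray(c,red(c));d/=np.linalg.norm(d);Q=np.eye(3)-np.outer(d,d);A+=Q;b+=Q@o
X=np.linalg.solve(A,b);l=(X[:2]-[.5133,.1113])@[.993,-.118];z=X[2]-.09
print(X,np.degrees(np.arctan2(-l,z))%360,np.hypot(l,z))
# pad-to-jaw gap: carriage front & pad face in vice x
w=load("wrist13");print(read_state()["force"])
bot.hand_in()
E
```

```text
[0.54097099 0.28051612 0.05656809] 192.66017511633316 0.034264988778994844
[ 0.11532382 -0.48005752 -0.44279372]
the job is handed in; nothing more can be done
```

The job is done and handed in. The sleeve is clamped upright in the V jaw, the crank is released, and the other parts on the bench were left alone. It took about 24 s of the 72 s allowed.

- **Placing:** The sleeve was the 49 mm grey double-flanged part; the 59 mm corrugated one was the bellows. I stood it on the bed between pad and V jaw and let go. A picture afterwards showed it upright.
- **Clamping:** The empty crank took about 11 N at the knob. This stepped to about 14 N at roughly 75° into the third turn (795° in crank angle), about 25° from where the pictures had predicted. I turned about 118° more, to about 18 N, which is the expected 7 N above empty. I then took the load off the knob before opening the fingers.
- **Last checks:** The last pictures showed the sleeve upright in the V with the pad against it. The knob stood at about 193°, agreeing with the arm's reading of 193–194°. The wrist force was near zero.
- **Disagreements:** That last picture fix put the knob only 34 mm from the screw axis instead of 40, so its height was several mm off. I relied on the arm's reading and the force. The point where the sleeve came home is known to about ±8° of crank angle.

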